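# Rehang the clear caddy that fits the free pegs

### The arm

A 6-joint arm with a two-finger parallel gripper is mounted at the origin on the work surface. World frame = base frame: x ahead of the robot, y to its left, z up, the work surface at z = 0. Lengths are in mm, angles in rad, forces in N, time in s.
With the tool pointing down it reaches from about 275 to 825 mm from the base axis. Payload 4.9 kg.
Tool frame: the origin (TCP) lies at the very end of the fingers, on their centre line; the grasp point (between the pads) lies 19 mm behind it; z points along the fingers, y is the line along which they close (so a half turn about z gives the same grasp; the last joint's range is limited). The gripper opens to 85 mm and grips with 20 to 120 N. Pads are 22 mm wide; open, the fingers measure 114 mm over their backs; the gripper's body (76 mm by 85 mm) begins 54 mm behind the grasp point. The pads swing forward as they close: fully open they stand 13 mm farther back than shut.
Start: joints at [0.999, 0.326, -0.193, 1.052, 0, 1.437], TCP at [233.168, 498.148, 231.281] pointing down, gripper open.
Joint ranges: [-2.65, 2.65], [-0.97, 1.79], [-1.3, 1.35], [-1.93, 2.1], [-1.47, 1.37], [-3.14, 3.14]. Speed limits (rad/s): [2.57, 2.57, 3.14, 3.14, 3.14, 3.14].

### API

Orientations are given as [roll, pitch, yaw] about the fixed x, y, z axes, in that order (R = Rz(yaw) Ry(pitch) Rx(roll)).
In Python, from bench import bot, solve_ik, imaging gives the robot as it stands. Calls block until the motion is done:
- bot.move_ptp(position, orientation): joint-space move of the TCP to a pose.
- bot.movel(position, rot=None, max_speed=150, threshold=None): straight line of the TCP; rot=None keeps the orientation; max_speed is the mean speed in mm/s. With threshold (N) it stops when the force on the tool has changed by that much, and returns True; else False.
- bot.move_j(angles): joint-space move.
- bot.grip(opening, effort=None): opening from 0.0 (shut) to 1.0 (fully open); effort is the grip in N (None keeps the last); returns when the fingers have stopped.
- bot.dwell(seconds).
- solve_ik(position, orientation): joint angles nearest the present ones, or None.
- bot.get_state(): the state.
- imaging.capture(name): name is "scene" or "side" or "wrist"; returns the picture (400x640x3 uint8, blue, green, red); there is no depth.
- imaging.camera_model(name): a dict with "K" (3x3 intrinsics, pixels), "k1" (the pictures are not rectified: a ray, as slopes to the right and down, at radius r is drawn at 1 + k1 r^2 times it, then the intrinsics apply), "position" and "rotation" of the camera in the world. Camera axes: x right, y up, looking along -z (the intrinsics and any distortion apply to the point x, -y, -z); pixel columns grow to the right and rows downward; lengths in mm; the calibration is good to about 2 mm. A picture is of the moment at which its call begins: read the wrist's pose just before it. camera_model takes no time and is no camera call; for the wrist camera it gives the pose at the moment of the call.
A pose or a line that the arm cannot do raises bot.IKError and nothing moves.
- bot.sign_off(): hands the job in; it is judged then, once.
The state is a dict: "t": time; "qpos": joint angles; "joint_velocities": joint speeds; "effort": joint torques, N m; "tcp_pos": TCP position; "orientation": TCP orientation; "contact_force": force on the tool from outside, world axes, zero at the start; "wrist_torque": the same for the moment, N m; "opening": opening from 0.0 (shut) to 1.0 (fully open); "gripper_force": force on a finger pad.
Only numpy, scipy, OpenCV 4.12 (cv2) and the standard library are available. Lean on these libraries where they do the work, as an engineer would, in place of code of your own. Each camera call takes 0.05 s, during which the arm holds its last target. There are 200 camera calls.

### The job

The bamboo back brush is lying across one of the two pairs of pegs on the pegboard. On the other, free pair, hang whichever of the two clear caddies fits between those pegs, so that it is carried by its side lips, and stand the orange bottle upright in that caddy. Leave the brush, the other caddy, the tumbler and the soap pump where they are.

Things in the scene. Friction and masses are not known exactly. Their poses are not given: they have to be found in the camera images.
- ledge: Tiled ledge behind the counter carrying the white pegboard (face 12 mm in front of the tiles). Its top is 175 mm above the counter, the board's 165 mm. Origin: foot of the tiled face, halfway along; +x into the wall, +y left seen from the robot. The two peg pairs are side by side, middles at y = +160 and -160 mm; which pair is on which side varies.
- pegs_close: Two chrome pegs set close together. Origin: on the board's face, midway between them, level with their top (140 mm above the counter); +x into the board, +y left, +z up. Level rods 8 mm thick, parallel to x, centres at y = +50 and -50 mm (clear gap 92 mm), standing out to x = -140 mm, where the ends (x = -131 to -144 mm) turn up 14 mm above the pegs' top.
- pegs_apart: Two chrome pegs set wider apart; same height, length, turned-up ends, origin and axes as pegs_close, but centres at y = +70 and -70 mm (clear gap 132 mm).
- brush: Bamboo back brush, 310 mm long, lying along y across one pair of pegs (either pair, either side). Handle 24 mm wide, 14 mm thick, y = -150 to +90 mm; head 50 mm wide, y = +90 to +160 mm, bristles 18 mm downwards. Origin: under the handle, about midway between the pegs it lies on, about 60 mm in front of the board. Must stay there.
- caddy_small: Smaller clear open-topped caddy on the counter. Origin: centre of its underside; +z up, front to -x. Body 100 mm deep (x), 82 mm wide (y) at the top, 74 mm at the floor. Teal lips along both sides, 4 mm thick, underside at z = 70 mm, outer edges at y = +/-59 mm: hung, they lie on the pegs, its centre 50 to 80 mm in front of the board. About 160 g.
- caddy_small_handle (a point): Middle of that caddy's fixed teal handle bar, at x = +16, y = 0, z = 125 mm in its frame. Bar 12 x 12 mm, along the caddy's y, to grip across x from above; its upright ends (14 mm in x) stand at y = +/-37 mm.
- caddy_small_bay (a point): Middle of the roomy bay in front of the handle, on the caddy's floor, at x = -20, y = 0, z = 4 mm in its frame. The bay is 55 mm free in x and 68 mm in y; the bottle goes here.
- caddy_large: Larger clear open-topped caddy on the counter. Origin: centre of its underside; +z up, front to -x. Body 100 mm deep (x), 122 mm wide (y) at the top, 114 mm at the floor. Teal lips along both sides, 4 mm thick, underside at z = 70 mm, outer edges at y = +/-79 mm: hung, they lie on the pegs, its centre 50 to 80 mm in front of the board. About 160 g.
- caddy_large_handle (a point): Middle of that caddy's fixed teal handle bar, at x = +16, y = 0, z = 125 mm in its frame. Bar 12 x 12 mm, along the caddy's y, to grip across x from above; its upright ends (14 mm in x) stand at y = +/-57 mm.
- caddy_large_bay (a point): Middle of the roomy bay in front of the handle, on the caddy's floor, at x = -20, y = 0, z = 4 mm in its frame. The bay is 55 mm free in x and 108 mm in y; the bottle goes here.
- bottle: Small orange body-wash bottle with a white cap, standing on the counter, 133 mm tall: round body 38 mm across up to 100 mm, cap 34 mm across above that, to grip. Origin: centre of its underside, +z up. About 130 g.
- tumbler: Blue ceramic tumbler, 70 mm across, 90 mm high, on the counter below the board, between the two pairs of pegs. Origin: centre of its underside. Must stay.
- pump: White soap pump with a steel spout, 56 mm across, 150 mm high, on the counter at the left end of the board. Origin: centre of its underside. Must stay.
Things that resemble listed ones, but are neither listed nor needed, are in the scene too. Of the things that look like the bottle, take the one that is farthest to the robot's left at the start. What is shaped like the caddy_large but yellow is not meant.

How it is judged:
By the outcome, as a careful person would: the job done as asked, in the order asked, and still so for the second after the job is handed in, with the robot touching nothing.
It also fails if it takes over 64 s, if anything falls off the work surface, if the arm or the gripper's body presses on something with over 40 N, if the wrist force passes 120 N, or if a joint passes its speed limit or range.

## Working session

There is one attempt and no reset: what is moved stays moved. The work goes in short steps, each a Python script; the robot and the scene stay as the last script left them, time stands still between calls to the robot, and variables do not carry over. Pictures are saved under pics/ and viewed, at most 12 in all, crops included, and the job is handed in when it is done.

```bash
ls; mkdir -p pics; python3 - <<'E'
from bench import bot, imaging
import cv2
for n in ("scene","side"):
    cv2.imwrite(f"pics/{n}0.png",imaging.capture(n))
    m=imaging.camera_model(n); print(n,m)
print(bot.get_state()["t"])
E
```

```text
pics
scene {'K': array([[414.39480491,   0.        , 316.73278765],
       [  0.        , 414.39480491, 198.42520002],
       [  0.        ,   0.        ,   1.        ]]), 'k1': -0.06399291674197528, 'position': array([1315.69134557,  377.90846118,  956.25664064]), 'rotation': array([0.80556206, 0.02009439, 1.94192253])}
side {'K': array([[381.66709031,   0.        , 324.74766023],
       [  0.        , 381.66709031, 209.16004313],
       [  0.        ,   0.        ,   1.        ]]), 'k1': -0.07897526779914718, 'position': array([ 217.05582514, -712.22241293,  741.95269585]), 'rotation': array([ 0.91662007, -0.01126927, -0.3151516 ])}
0.1
```

View pics/scene0.png

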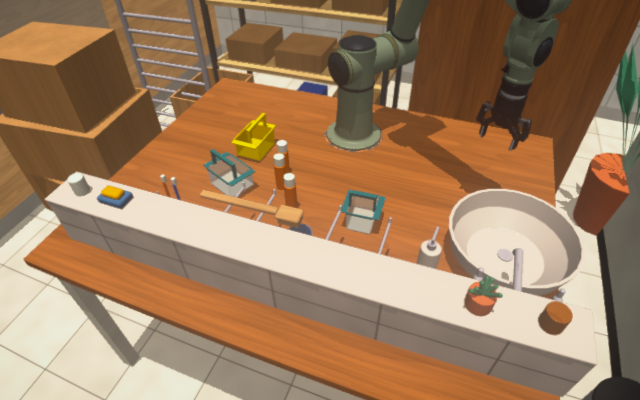

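View pics/side0.png

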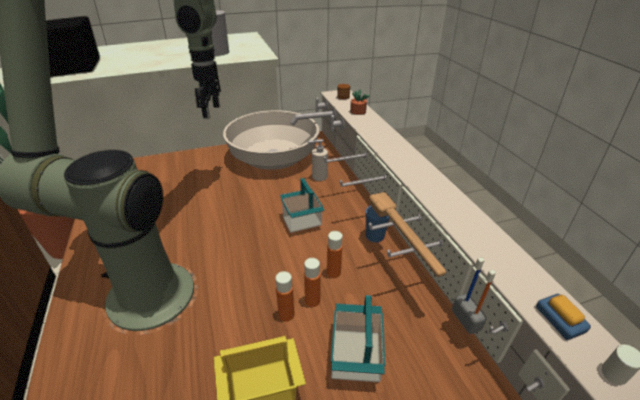

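The scene view shows three orange bottles, with caps at (282,146), (279,159) and (290,180). Teal caddies are at (229,172) and (362,210), and the yellow one is at (255,138). The brush lies on the right pair of pegs, and the free pair is at about (333,222) and (386,237). In the side view the bottle caps are at (285,280), (312,267) and (335,240). I'll crop both views for exact pixels.

```bash
cat > h.py <<'E'
import numpy as np, cv2
from scipy.spatial.transform import Rotation as Ro
from bench import bot, imaging, solve_ik
def ray(n,px,m=None):
    m=m or imaging.camera_model(n); K=m["K"]
    u=cv2.undistortPoints(np.array([[px]],float),K,np.array([m["k1"],0,0,0.]))[0,0]
    d=Ro.from_euler("xyz",m["rotation"]).as_matrix()@np.array([u[0],-u[1],-1])
    return np.array(m["position"]),d/np.linalg.norm(d)
def plane(n,px,z,m=None):
    o,d=ray(n,px,m); return o+d*(z-o[2])/d[2]
def proj(n,p,m=None):
    m=m or imaging.camera_model(n)
    q=Ro.from_euler("xyz",m["rotation"]).as_matrix().T@(np.array(p,float)-m["position"])
    return cv2.projectPoints(np.array([[q[0],-q[1],-q[2]]]),np.zeros(3),np.zeros(3),m["K"],np.array([m["k1"],0,0,0.]))[0].ravel()
def tri(*rays):
    A=sum(np.eye(3)-np.outer(d,d) for o,d in rays); b=sum((np.eye(3)-np.outer(d,d))@o for o,d in rays)
    p=np.linalg.solve(A,b); r=[np.linalg.norm(np.cross(p-o,d)) for o,d in rays]
    return p,max(r)
E
python3 - <<'E'
from h import *
a=cv2.imread("pics/scene0.png");b=cv2.imread("pics/side0.png")
cv2.imwrite("pics/sc.png",cv2.resize(a[130:280,195:395],None,fx=4,fy=4,interpolation=2))
cv2.imwrite("pics/sd.png",cv2.resize(b[140:290,265:465],None,fx=4,fy=4,interpolation=2))
for n,p in (("scene",a),("side",b)):
    h=cv2.cvtColor(p,cv2.COLOR_BGR2HSV)
    for nm,lo,hi,amin in (("teal",(80,90,40),(98,255,255),20),("white",(0,0,150),(40,60,255),20),("orange",(4,190,120),(14,255,255),60)):
        k,_,s,c=cv2.connectedComponentsWithStats(cv2.inRange(h,lo,hi))
        print(n,nm,[(*s[i],) for i in range(1,k) if amin<s[i][4]<3000][:14])
def t(x,y): print(tri(ray("scene",x),ray("side",y)))
t((290,180),(335,240));t((279,159),(312,267));t((282,146),(285,280))
E
```

```text
scene teal [(np.int32(212), np.int32(150), np.int32(22), np.int32(15), np.int32(77)), (np.int32(205), np.int32(161), np.int32(8), np.int32(6), np.int32(24)), (np.int32(229), np.int32(169), np.int32(25), np.int32(16), np.int32(89)), (np.int32(342), np.int32(190), np.int32(34), np.int32(22), np.int32(135)), (np.int32(373), np.int32(196), np.int32(12), np.int32(23), np.int32(123))]
scene white [(np.int32(232), np.int32(8), np.int32(6), np.int32(10), np.int32(36)), (np.int32(246), np.int32(9), np.int32(18), np.int32(12), np.int32(135)), (np.int32(123), np.int32(12), np.int32(68), np.int32(10), np.int32(144)), (np.int32(305), np.int32(17), np.int32(23), np.int32(12), np.int32(187)), (np.int32(217), np.int32(18), np.int32(15), np.int32(26), np.int32(249)), (np.int32(233), np.int32(21), np.int32(6), np.int32(9), np.int32(29)), (np.int32(282), np.int32(26), np.int32(20), np.int32(12), np.int32(108)), (np.int32(128), np.int32(28), np.int32(66), np.int32(11), np.int32(137)), (np.int32(321), np.int32(32), np.int32(19), np.int32(5), np.int32(60)), (np.int32(133), np.int32(44), np.int32(65), np.i
[... 1189 characters left out ...]
np.int32(231), np.int32(13), np.int32(10), np.int32(106)), (np.int32(425), np.int32(242), np.int32(14), np.int32(5), np.int32(22)), (np.int32(391), np.int32(249), np.int32(22), np.int32(6), np.int32(41)), (np.int32(305), np.int32(258), np.int32(15), np.int32(11), np.int32(133)), (np.int32(44), np.int32(263), np.int32(17), np.int32(60), np.int32(109)), (np.int32(276), np.int32(272), np.int32(15), np.int32(12), np.int32(145))]
side orange []
(array([461.08114624, -62.43240931, 116.87869238]), np.float64(1.7379764935333493))
(array([ 381.28880776, -136.12020743,  120.08261592]), np.float64(1.048725031481271))
(array([ 314.50981679, -156.16925767,  120.48835351]), np.float64(1.0699837524420248))
```

View pics/sc.png

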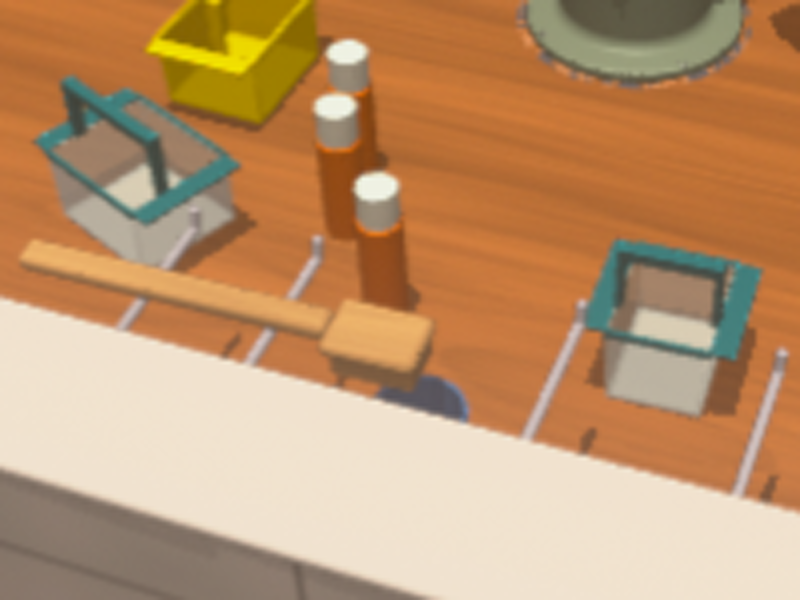

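View pics/sd.png

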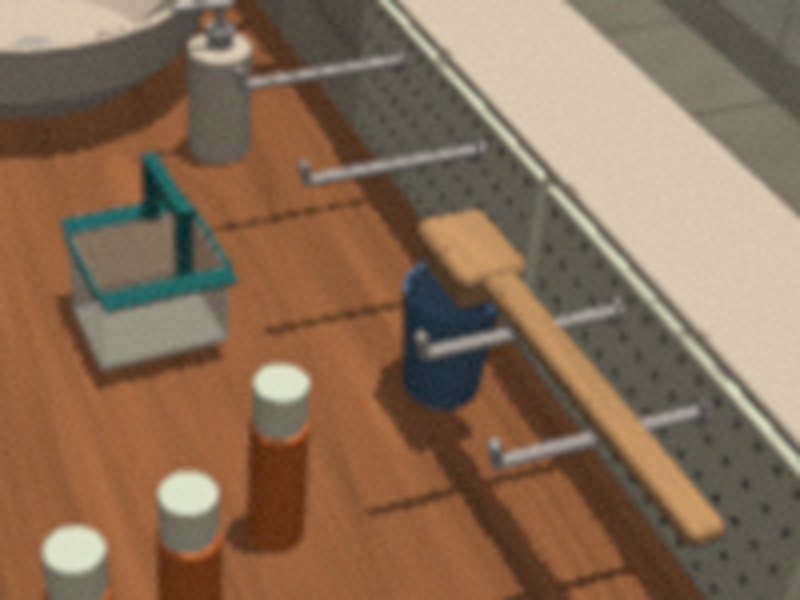

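The scene crop shows the free peg tips at crop (583,303) and (782,352), and the brush peg tips at (195,213) and (318,240). The left caddy's rim corners are at (617,240), (762,268), (735,358) and (587,325). In the side crop the tips are at (305,162), (245,70), (422,335) and (495,443), and the bottles stand with caps at (281,385), (189,490) and (75,550). Next I'll triangulate the peg spacing, bottles and caddies.

```bash
python3 - <<'E'
from h import *
np.set_printoptions(precision=1,suppress=True)
S=lambda x,y:(x/4-.375+195,y/4-.375+130); D=lambda x,y:(x/4-.375+265,y/4-.375+140)
P={}
for nm,a,b in (("freeL",(782,353),(245,70)),("freeR",(583,304),(305,162)),("brL",(318,240),(422,335)),("brR",(196,213),(495,444)),
  ("cadL bar +y",(722,266),(150,158)),("cadL bar -y",(620,246),(185,213)),
  ("cadR bar a",(68,84),None),):
    if b is None: continue
    P[nm],r=tri(ray("scene",S(*a)),ray("side",D(*b))); print(nm,P[nm],r)
print("gap free",np.linalg.norm(P["freeL"]-P["freeR"]),"br",np.linalg.norm(P["brL"]-P["brR"]))
for c in ((617,240),(762,268),(735,358),(587,325)): print("cadL rim",plane("scene",S(*c),74))
for c in ((37,141),(128,92),(240,163),(143,218)): print("cadR rim",plane("scene",S(*c),74))
for c in ((62,222),(108,305),(235,278)): print("cadL rim side",plane("side",D(*c),74))
for c in ((400,58),(482,147),(620,307),(702,410)): print("peg root side",plane("side",D(*c),136))
for c in ((331,378),(332,307),(384,309),(381,379)): print("cadR rim side",plane("side",c,74))
for a,b in (((377,184),(281,382)),((336,105),(189,488)),((348,50),(75,547))): print("cap top",tri(ray("scene",S(*a)),ray("side",D(*b))))
E
```

```text
freeL [546.3 269.2 152.7] 1.7284475962934198
freeR [546.5 130.7 153. ] 0.20654402535164051
brL [549.4 -69.3 152.2] 0.23010406019734564
brR [ 551.6 -168.   150.1] 0.11301037122409079
cadL bar +y [452.6 204.8 128.7] 0.7534220395625656
cadL bar -y [457.4 129.1 128.8] 0.4965895636463644
gap free 138.51116451011865 br 98.71850600896046
cadL rim [394.1 108.5  74. ]
cadL rim [386.2 223.1  74. ]
cadL rim [485.4 228.6  74. ]
cadL rim [490.6 116.5  74. ]
cadR rim [ 444.1 -392.8   74. ]
cadR rim [ 358.1 -353.6   74. ]
cadR rim [ 411.3 -215.    74. ]
cadR rim [ 499.4 -257.1   74. ]
cadL rim side [387.1 219.7  74. ]
cadL rim side [395.7 111.7  74. ]
cadL rim side [490.5 115.   74. ]
peg root side [682.2 276.7 136. ]
peg root side [688.4 135.6 136. ]
peg root side [692.  -64.2 136. ]
peg root side [ 690.3 -166.3  136. ]
cadR rim side [ 346.7 -375.9   74. ]
cadR rim side [ 401.3 -221.9   74. ]
cadR rim side [ 506.7 -261.4   74. ]
cadR rim side [ 433.8 -406.4   74. ]
cap top (array([460.3, -64.5, 134. ]), np.float64(0.8529210871187141))
cap top (array([ 382.4, -134.8,  134.7]), np.float64(0.10868467200931961))
cap top (array([ 311.5, -157.6,  134.3]), np.float64(0.8919507582911989))
```

The free pair's tips measure 139 mm apart, so it is pegs_apart, on the left, and the large caddy is needed. The right-hand teal caddy has a rim about 155 mm wide, so it is the large one. The left one is about 115 mm, so it is small. Candidate bottles (scene px): (290,180) at y=-64, (279,159) at y=-135 and (282,146) at y=-157. I choose (290,180) because it is farthest left. Candidate caddies: teal (229,172), which I choose, teal (362,210), which is too small, and yellow (255,138), which is excluded. Next I'll take wrist views over the caddy from two places.

```bash
python3 - <<'E'
from h import *
import json
np.set_printoptions(precision=3,suppress=True)
for w in (1.14,-2.0): print(w,solve_ik([443,-311,300],[np.pi,0,w]))
for w in (1.57,-1.57): print(w,solve_ik([632,200,300],[np.pi,0,w]),solve_ik([632,200,176],[np.pi,0,w]),solve_ik([595,200,310],[np.pi,0,w+1.57]))
t0=bot.get_state()["t"]
q=solve_ik([400,-300,330],[np.pi,0,1.14])
bot.move_ptp([400,-300,330],[np.pi,0,1.14]) if q is not None else None
M=[]
for i,p in enumerate(([400,-300,330],[430,-230,330])):
    if i: bot.movel(p,max_speed=250)
    bot.dwell(.1)
    m=imaging.camera_model("wrist"); cv2.imwrite(f"pics/w{i}.png",imaging.capture("wrist")); print(m["position"],m["rotation"],m["k1"],proj("wrist",[443,-311,125],m))
    M.append({k:np.array(v).tolist() for k,v in m.items()})
json.dump(M,open("w.json","w"))
print(bot.get_state()["t"],bot.get_state()["qpos"])
cv2.imwrite("pics/wpair.png",cv2.resize(np.vstack([cv2.imread("pics/w0.png"),cv2.imread("pics/w1.png")]),None,fx=.75,fy=.75,interpolation=3))
E
```

```text
1.14 [-0.748  0.274 -0.088  1.208  0.     1.253]
-2.0 [-0.748  0.274 -0.088  1.208  0.    -1.89 ]
1.57 [0.195 0.52  0.279 1.33  0.    1.767] [0.195 0.573 0.053 1.051 0.    1.767] [0.207 0.444 0.183 1.31  0.    0.208]
-1.57 [ 0.195  0.52   0.279  1.33   0.    -1.376] [ 0.195  0.573  0.053  1.051  0.    -1.376] [ 0.207  0.444  0.183  1.31   0.    -2.935]
[ 436.647 -224.357  473.782] [-0.331  0.    -0.431] -0.03370819401537102 [355.056 160.965]
[ 466.399 -155.121  473.812] [-0.332  0.    -0.432] -0.03370819401537102 [354.337 219.713]
3.75 [-0.644  0.161 -0.158  1.252 -0.     1.359]
```

View pics/wpair.png

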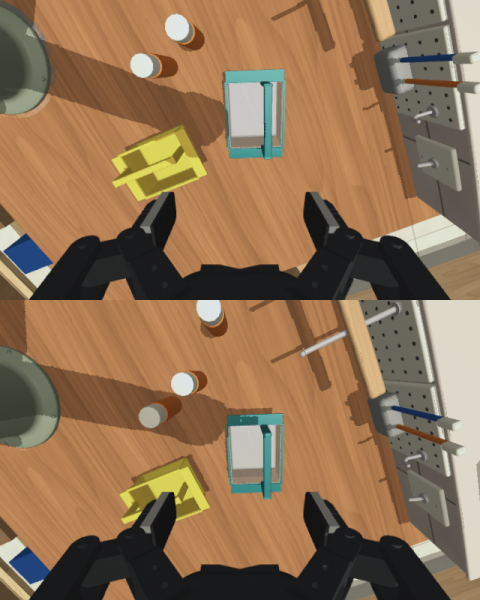

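The wrist pictures show the large caddy nearly aligned with the image. Its bar runs from about (356,112) to (356,210) in w0 and from (356,165) to (356,262) in w1. I'll measure it by mask and triangulate.

```bash
python3 - <<'E'
from h import *
import json
np.set_printoptions(precision=2,suppress=True)
M=json.load(open("w.json"));ends=[]
for i,m in enumerate(M):
    m={k:np.array(v) for k,v in m.items()}; m["k1"]=float(m["k1"]);M[i]=m
    im=cv2.imread(f"pics/w{i}.png");h=cv2.cvtColor(im,cv2.COLOR_BGR2HSV)
    k=cv2.inRange(h,(80,80,40),(98,255,255)); k[:,:295]=0;k[:,390:]=0;k[:85]=0;k[270:]=0
    ys,xs=np.nonzero(k); print(i,xs.min(),xs.max(),ys.min(),ys.max())
    for y in range(ys.min(),ys.max()+1,6): 
        r=np.nonzero(k[y])[0]; g=np.split(r,np.nonzero(np.diff(r)>1)[0]+1); print(y,[(int(a[0]),int(a[-1])) for a in g if len(a)])
v=cv2.resize(np.hstack([cv2.imread("pics/w0.png")[85:225,285:395],cv2.imread("pics/w1.png")[140:280,285:395]]),None,fx=3.6,fy=3.6,interpolation=2)
cv2.imwrite("pics/wc.png",v)
E
```

```text
0 299 379 93 211
93 [(353, 378)]
99 [(300, 378)]
105 [(301, 377)]
111 [(299, 301), (348, 362), (378, 379)]
117 [(300, 301), (352, 361), (378, 379)]
123 [(300, 301), (352, 361), (377, 379)]
129 [(300, 302), (352, 361), (377, 378)]
135 [(301, 302), (352, 361), (377, 378)]
141 [(301, 302), (352, 361), (377, 378)]
147 [(301, 303), (352, 361), (377, 378)]
153 [(302, 303), (352, 361), (377, 378)]
159 [(302, 303), (352, 361), (377, 378)]
165 [(303, 304), (352, 361), (376, 377)]
171 [(303, 304), (352, 361), (376, 377)]
177 [(303, 304), (352, 361), (376, 377)]
183 [(304, 305), (352, 361), (376, 377)]
189 [(304, 305), (352, 361), (376, 377)]
195 [(304, 305), (348, 361), (376, 377)]
201 [(306, 375)]
207 [(306, 375)]
1 302 377 151 264
151 [(373, 375)]
157 [(303, 376)]
163 [(303, 376)]
169 [(302, 303), (348, 356), (376, 377)]
175 [(302, 303), (350, 359), (376, 377)]
181 [(303, 304), (351, 360), (375, 377)]
187 [(303, 304), (351, 360), (375, 376)]
193 [(303, 305), (351, 360), (375, 376)]
199 [(304, 305), (352, 360), (375, 376)]
205 [(304, 305), (352, 360), (375, 376)]
211 [(305, 306), (351, 360), (375, 376)]
217 [(305, 306), (352, 360), (375, 376)]
223 [(305, 306), (351, 360), (374, 376)]
229 [(306, 307), (352, 360), (374, 375)]
235 [(306, 307), (352, 360), (374, 375)]
241 [(306, 307), (351, 360), (374, 375)]
247 [(308, 373)]
253 [(309, 373)]
259 [(351, 360)]
```

View pics/wc.png

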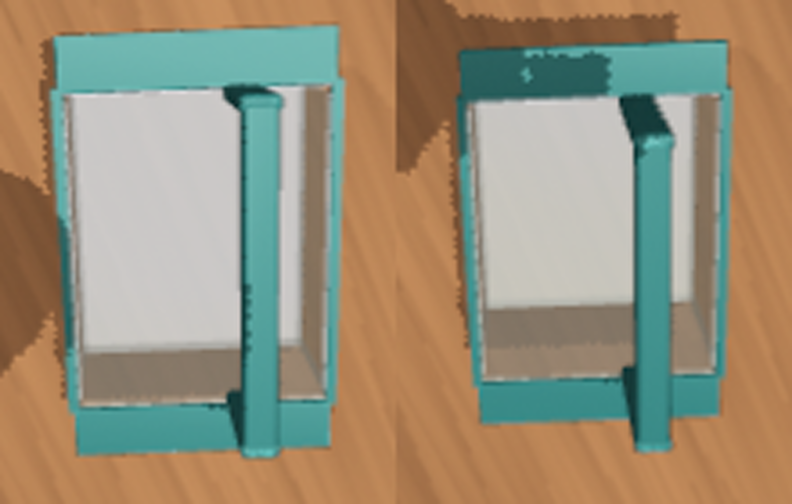

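The crop shows the large caddy. Its bar's top edge runs from (357.6,112) to (357.6,210) in w0 and from (357,179) to (356.5,264) in w1. The lips' outer corners in w0 are at (300,95), (379,92), (376,209) and (306,211).

```bash
python3 - <<'E'
from h import *
import json
np.set_printoptions(precision=2,suppress=True)
M=[{k:(np.array(v) if k!="k1" else float(v)) for k,v in m.items()} for m in json.load(open("w.json"))]
f,r1=tri(ray("",(357.4,111.6),M[0]),ray("",(356.5,179),M[1]));n,r2=tri(ray("",(357.2,210.4),M[0]),ray("",(356,263.7),M[1]))
print(f,r1,n,r2,"len",np.linalg.norm(f-n),"mid",(f+n)/2)
d=f-n; print("yaw bar",np.arctan2(-d[0],d[1]))
c=[plane("",p,74,M[0]) for p in ((299.7,95),(378.7,92),(376.5,209),(306,211.2))]; print(np.array(c),"w",np.linalg.norm(c[0]-c[3]),np.linalg.norm(c[1]-c[2]),"centre",np.mean(c,0))
e=c[1]+c[0]-c[2]-c[3]; y=np.arctan2(-e[0],e[1]); print("yaw rim",y,"handle pred",np.mean(c,0)[:2]+16*np.array([np.cos(y),np.sin(y)]))
a=[plane("",p,131,M[0]) for p in ((357.4,111.6),(357.2,210.4))]; print("bar z131",a,np.mean(a,0))
E
```

```text
[ 465.77 -258.76  138.83] 0.014575355251553337 [ 421.51 -367.73  129.9 ] 0.23769157023997736 len 117.95914141596434 mid [ 443.64 -313.25  134.36]
yaw bar -0.3858475112771063
[[ 413.04 -216.3    74.  ]
 [ 504.96 -254.43   74.  ]
 [ 445.1  -400.68   74.  ]
 [ 352.49 -361.81   74.  ]] w 157.59750359599872 158.026625652344 centre [ 428.9 -308.3   74. ]
yaw rim -0.39142353706448046 handle pred [ 443.69 -314.41]
bar z131 [array([ 466.44, -259.56,  131.  ]), array([ 421.77, -367.38,  131.  ])] [ 444.1  -313.47  131.  ]
```

Everything agrees: the bar is at (444,-313.5), its top measures 131–135 mm, the yaw is -0.39, and the lips are 158 mm wide. I'll take one wrist look at the pegs before grasping, because the fit has only ±5 mm of play.

```bash
python3 - <<'E'
from h import *
import json
M=[]
for i,p in enumerate(([590,150,360],[590,90,360])):
    if i: bot.movel(p,max_speed=250)
    else: bot.move_ptp(p,[np.pi,0,np.pi/2])
    bot.dwell(.1)
    m=imaging.camera_model("wrist"); cv2.imwrite(f"pics/p{i}.png",imaging.capture("wrist"))
    M.append({k:np.array(v).tolist() for k,v in m.items()})
    print([proj("",q,m) for q in ([546,269,154],[546,131,154],[684,200,140])])
json.dump(M,open("p.json","w")); print(bot.get_state()["t"])
cv2.imwrite("pics/ppair.png",np.hstack([cv2.imread("pics/p0.png")[:300,230:630],cv2.imread("pics/p1.png")[:300,230:630]]))
E
```

```text
[array([276.3765046 ,  55.96832583]), array([281.78502349, 180.61417118]), array([397.8135575 , 120.68329685])]
[array([274.27383804,  -6.48097014]), array([279.76114713, 131.38373212]), array([401.95533555,  67.57051547])]
5.9667
```

View pics/ppair.png

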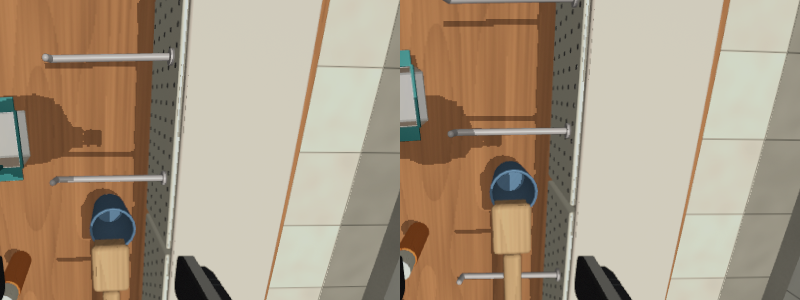

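p0 shows the left peg from (277,59) to (403,56) and the right peg from (285,182) to (394,178). p1 shows the right peg from (281,133) to (400,131). I'll compute the centrelines.

```bash
python3 - <<'E'
from h import *
import json
np.set_printoptions(precision=1,suppress=True)
M=[{k:(np.array(v) if k!="k1" else float(v)) for k,v in m.items()} for m in json.load(open("p.json"))]
im=[cv2.imread(f"pics/p{i}.png") for i in (0,1)]
def line(i,r0,r1,cols):
    h=cv2.cvtColor(im[i],cv2.COLOR_BGR2HSV); out=[]
    for c in cols:
        k=np.nonzero((h[r0:r1,c,1]<70)&(h[r0:r1,c,2]>110))[0]
        if len(k): out.append((c,r0+k.mean(),len(k)))
    return out
R={}
for nm,i,r0,r1 in (("L0",0,48,68),("R0",0,170,190),("R1",1,122,142)):
    l=line(i,r0,r1,range(300,381,16)); R[nm]=l
    P=np.array([plane("",q[:2],137,M[i]) for q in l]); f=np.polyfit(P[:,0],P[:,1],1)
    print(nm,[(q[0],round(float(q[1]),1),q[2]) for q in l],"yaw",f[0],"y@620",np.polyval(f,620),"y@560",np.polyval(f,560))
# height of right peg from 2 views: intersect at same x
for z in (120,130,137,145): print(z,[float(np.interp(600,*np.array([plane("",q[:2],z,M[i])[:2] for q in R[n]]).T)) for n,i in (("R0",0),("R1",1))])
for nm,i,px in (("tipL",0,(275,59)),("tipR",0,(283,181.5)),("tipR1",1,(280,133))): print(nm,plane("",px,147,M[i]))
for nm,i,px in (("rootL",0,(402.5,56)),("rootR",0,(394.5,178.5)),("rootR1",1,(400,131))): print(nm,plane("",px,137,M[i]))
E
```

```text
L0 [(300, 58.0, 7), (316, 57.5, 8), (332, 57.5, 8), (348, 57.0, 7), (364, 57.0, 7), (380, 56.5, 8)] yaw 0.014250617405506991 y@620 269.2963462664098 y@560 268.4413092220793
R0 [(300, 179.0, 7), (316, 178.5, 6), (332, 178.5, 6), (348, 178.5, 6), (364, 177.5, 6), (380, 177.5, 6)] yaw 0.01644512220659763 y@620 129.02361608545567 y@560 128.0369087530598
R1 [(300, 131.0, 5), (316, 131.5, 6), (332, 131.5, 6), (348, 131.0, 7), (364, 131.0, 7), (380, 130.5, 6)] yaw 0.007292986147424692 y@620 129.23250641921373 y@560 128.79492725036826
120 [123.9452259195855, 126.67142687240177]
130 [126.74220028010618, 127.86827454698356]
137 [128.70008233247063, 128.70606791919082]
145 [130.9376618208872, 129.66354605885624]
tipL [543.4 266.7 147. ]
tipR [546.5 127.9 147. ]
tipR1 [545.3 128.3 147. ]
rootL [684.7 270.6 137. ]
rootR [686.2 128.5 137. ]
rootR1 [688.2 129.3 137. ]
```

Pegs: spacing 140 mm, yaw 0.013, mid y 199.2, height agreeing at 137 (axis) and board face at x≈685. Now I'll grasp the caddy and carry it above the pegs.

```bash
python3 - <<'E'
from h import *
w=np.pi/2-.39
bot.move_ptp([444,-313.5,200],[np.pi,0,w]); bot.grip(.6,50)
print(bot.movel([444,-313.5,106],max_speed=120,threshold=15))
bot.grip(0,50); s=bot.get_state(); print(s["t"],s["opening"],s["gripper_force"],s["tcp_pos"])
if s["gripper_force"]>10:
    bot.movel([444,-313.5,310],max_speed=180); s=bot.get_state(); print(s["opening"],s["gripper_force"],s["contact_force"])
    bot.move_ptp([633,199.3,310],[np.pi,0,np.pi/2+.013])
    bot.movel([633,199.3,266],max_speed=120); bot.dwell(.2)
    s=bot.get_state(); print(s["t"],s["opening"],s["contact_force"],s["tcp_pos"])
    ims=[imaging.capture(n) for n in ("scene","side","wrist")]
    for n,i in zip(("scene","side","wrist"),ims): cv2.imwrite(f"pics/h_{n}.png",i)
    r=lambda i,c,f:cv2.resize(i[c[1]:c[1]+150,c[0]:c[0]+200],None,fx=2,fy=2,interpolation=2)
    a=np.vstack([r(ims[0],(290,120),2),r(ims[1],(230,60),2)]); 
    b=np.vstack([cv2.resize(ims[2],(400,250)),np.zeros((350,400,3),np.uint8)])
    cv2.imwrite("pics/h.png",np.hstack([a,b]))
E
```

```text
False
9.4417 0.13409364522582376 49.17631208896637 [ 443.895802   -313.63168301  106.62113624]
0.12830421098559414 48.70799481868744 [-0.75579484  0.7934804  -1.77886154]
13.4167 0.1281563393204143 [-0.14274736  0.53892198 -1.07507453] [633.63644516 199.29043744 267.22047776]
```

View pics/h.png

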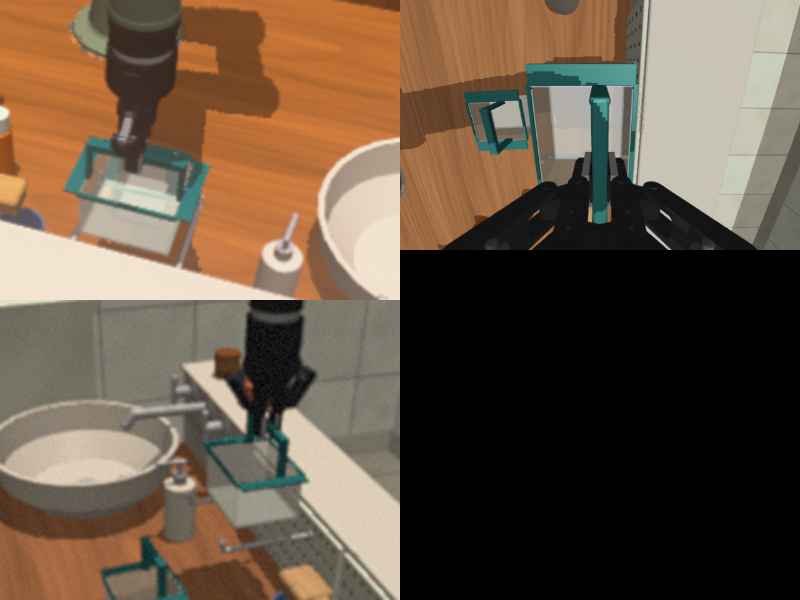

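The caddy hangs level in the gripper above the pegs. In the wrist view, the far lip's outer corners are at about (203,104) and (378,99). I'll check its lateral offset numerically.

```bash
python3 - <<'E'
from h import *
np.set_printoptions(precision=1,suppress=True)
im=cv2.imread("pics/h_wrist.png");k=cv2.inRange(cv2.cvtColor(im,cv2.COLOR_BGR2HSV),(80,70,30),(98,255,255))
n,l,s,c=cv2.connectedComponentsWithStats(k)
z=74+160.6
for col in range(215,372,30):
    r=np.nonzero(k[:200,col])[0]; top=r[0]; print(col,top,plane("wrist",(col,top),z))
im2=cv2.imread("pics/h_scene.png")
k=cv2.inRange(cv2.cvtColor(im2,cv2.COLOR_BGR2HSV),(80,70,30),(98,255,255));k[:,:320]=0
print("scene corners", [plane("scene",(290+x/2,120+y/2),z) for x,y in ((65,191),(192,221),(210,164),(92,138))])
print("side corners", [plane("side",(230+x/2,60+(y-300)/2),z) for x,y in ((205,440),(232,490),(307,480))])
E
```

```text
215 102 [575.2 276.8 234.6]
245 102 [592.1 276.9 234.6]
275 102 [608.9 277.  234.6]
305 102 [625.6 277.2 234.6]
335 102 [642.4 277.4 234.6]
365 101 [659.1 278.2 234.6]
scene corners [array([671.2, 126.5, 234.6]), array([665.6, 281.9, 234.6]), array([565.8, 279.2, 234.6]), array([571. , 125.7, 234.6])]
side corners [array([571.3, 280.5, 234.6]), array([556.4, 125.8, 234.6]), array([665.8, 122.3, 234.6])]
```

The wrist camera puts the centre at y≈198.4 against 199.2 for the pegs, which is within the play. Now I'll lower it.

```bash
python3 - <<'E'
from h import *
np.set_printoptions(precision=2,suppress=True)
bot.movel([633,199.3,186],max_speed=90,threshold=10); s=bot.get_state(); print(s["t"],s["tcp_pos"],s["contact_force"])
hit=bot.movel([633,199.3,173],max_speed=25,threshold=4); s=bot.get_state(); print(hit,s["t"],s["tcp_pos"],s["contact_force"],s["wrist_torque"])
E
```

```text
14.6083 [633.51 199.39 186.78] [-1.06  1.01 -1.51]
True 15.0417 [632.99 199.35 176.28] [-0.62  0.22  4.74] [-0.    0.09 -0.01]
```

It made contact at 176.3, a lift of 69.7 mm, so the lips are on the pegs. I'll release, then re-measure the bottle from the wrist while moving to it.

```bash
python3 - <<'E'
from h import *
import json
np.set_printoptions(precision=2,suppress=True)
bot.grip(.35); bot.movel([633,199.3,320],max_speed=200)
M=[]
for i,p in enumerate(([455,-140,300],[455,-100,300])):
    if i: bot.movel(p,max_speed=250)
    else: bot.move_ptp(p,[np.pi,0,np.pi/2])
    bot.dwell(.1)
    m=imaging.camera_model("wrist"); im=imaging.capture("wrist"); cv2.imwrite(f"pics/b{i}.png",im)
    k=cv2.inRange(cv2.cvtColor(im,cv2.COLOR_BGR2HSV),(0,0,190),(180,45,255))
    e=proj("",[460.3,-64.5,133],m)
    n,l,s,c=cv2.connectedComponentsWithStats(k); j=1+np.argmin(np.linalg.norm(c[1:]-e,axis=1)); print("exp",e,"got",c[j],s[j],plane("",c[j],133,m)); M.append(ray("",c[j],m))
print(tri(*M),bot.get_state()["t"])
sc,sd=imaging.capture("scene"),imaging.capture("side")
cv2.imwrite("pics/hs.png",np.hstack([cv2.resize(i[y:y+150,x:x+130],None,fx=3,fy=3,interpolation=2) for i,x,y in ((sc,300,150),(sd,280,110))]+[]))
cv2.imwrite("pics/hs2.png",np.vstack([cv2.imread("pics/hs.png"),cv2.resize(im[50:200,120:510],(780,150*2))[:150]]))
E
```

```text
exp [322.7  101.24] got [324.23 102.76] [308  86  33  35 903] [461.82 -65.94 133.  ]
exp [322.9  141.22] got [325.73 142.34] [311 127  30  32 725] [463.2  -65.65 133.  ]
(array([462.55, -65.97, 131.1 ]), np.float64(0.6980031498717103)) 18.275
```

View pics/hs2.png

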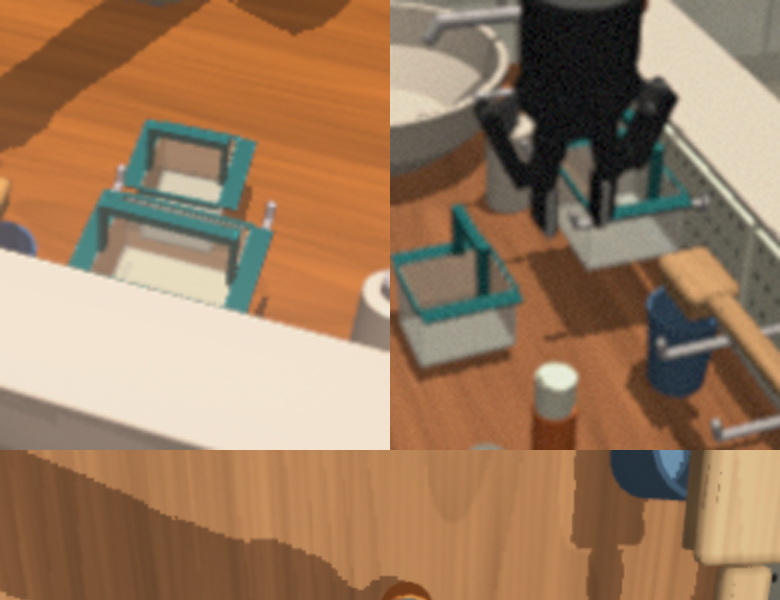

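The scene and side crops show the large caddy level on the free pegs, with its lips on both of them. The bottle's cap is at (325,142) in the wrist view, which gives (462,-66) with its top at about 131–134. Next I'll grip the bottle and carry it over the bay.

```bash
python3 - <<'E'
from h import *
np.set_printoptions(precision=2,suppress=True)
o=[np.pi,0,0]
bot.move_ptp([461.8,-65.7,200],o); bot.grip(.85,35)
print(bot.movel([461.8,-65.7,104],max_speed=120,threshold=10))
bot.grip(0,35); s=bot.get_state(); print(s["t"],s["opening"],s["gripper_force"],s["tcp_pos"],s["contact_force"]); z0=s["tcp_pos"][2]
if s["gripper_force"]>10 and s["opening"]>.2:
    bot.movel([461.8,-65.7,340],max_speed=200); bot.move_ptp([597,199.2,340],o); bot.dwell(.2)
    s=bot.get_state(); print(s["t"],s["opening"],s["gripper_force"],s["tcp_pos"],s["contact_force"])
    ims=[imaging.capture(n) for n in ("scene","side","wrist")]
    v=np.hstack([cv2.resize(i[y:y+150,x:x+130],None,fx=3,fy=3,interpolation=2) for i,x,y in ((ims[0],300,110),(ims[1],280,50))])
    cv2.imwrite("pics/pl.png",np.vstack([v,np.hstack([cv2.resize(ims[2],(240,150)),np.zeros((150,540,3),np.uint8)])])); print(z0)
E
```

```text
False
21.7 0.39007289365003933 34.52559471130371 [462.4  -65.78 104.68] [-0.74  0.51  5.72]
27.9833 0.3838653939125778 34.84386205673218 [597.01 199.18 340.02] [-1.17  0.05 -1.54]
104.67505603101685
```

View pics/pl.png

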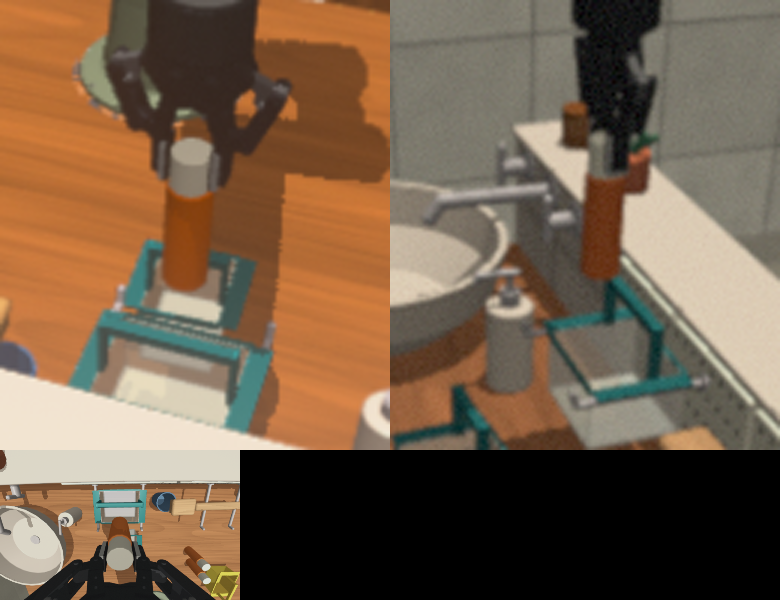

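The bottle is held upright over the front bay, and the caddy hangs level. I'll lower it, with contact expected at TCP z≈178.

```bash
python3 - <<'E'
from h import *
np.set_printoptions(precision=2,suppress=True)
h=bot.movel([597,199.2,188],max_speed=120,threshold=8); s=bot.get_state(); print(h,s["t"],s["tcp_pos"],s["contact_force"])
if not h:
    h=bot.movel([597,199.2,174],max_speed=25,threshold=3); s=bot.get_state(); print(h,s["t"],s["tcp_pos"],s["contact_force"])
E
```

```text
False 29.55 [597.55 199.32 188.86] [-0.16 -0.69 -1.42]
True 29.9833 [597.32 199.34 178.71] [0.64 0.27 3.6 ]
```

```bash
python3 - <<'E'
from h import *
bot.grip(.75); bot.movel([597,199.2,330],max_speed=150); bot.move_ptp([400,150,380],[np.pi,0,0]); bot.dwell(.3)
ims=[imaging.capture(n) for n in ("scene","side")]
for n,i in zip(("scene","side"),ims): cv2.imwrite(f"pics/end_{n}.png",i)
cv2.imwrite("pics/end.png",np.hstack([cv2.resize(i[y:y+190,x:x+130],None,fx=3,fy=3,interpolation=2) for i,x,y in ((ims[0],300,110),(ims[1],300,110))])); print(bot.get_state()["t"])
E
```

```text
32.8083
```

View pics/end.png

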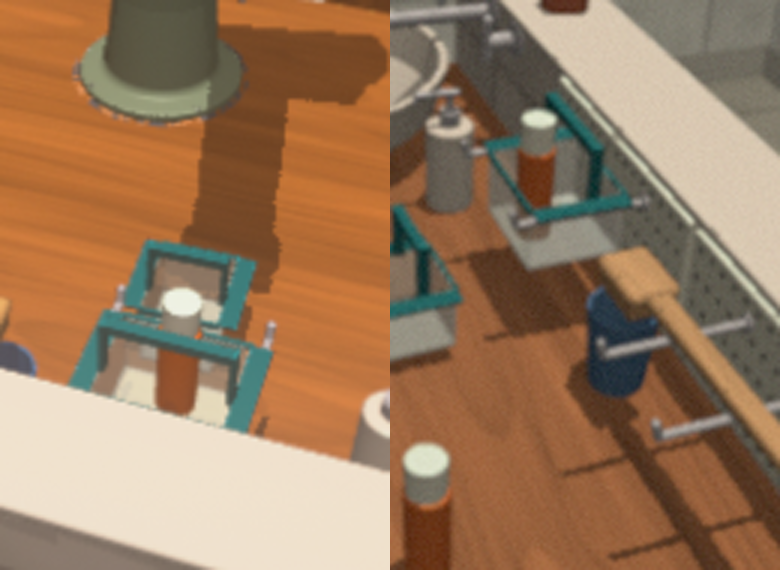

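The bottle stands upright in the front bay, with its cap at crop (182,300) in the scene view and (538,118) in the side view. The caddy hangs level, the brush, tumbler, pump and small caddy are where they were, and the arm is clear.

```bash
python3 -c "
from bench import bot
print(bot.sign_off())"
```

```text
the job is handed in; nothing more can be done
None
```

The large clear caddy hangs by its side lips on the free, wider pair of pegs with the orange bottle upright in its front bay, and the job was handed in at about 33 s.

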